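Park the muddler in the mug

ROBOT

A 6-joint arm with a two-finger parallel gripper is mounted at the origin on a cart in front of the work surface, level with it; the furniture and walls round the work are solid. World frame = base frame: x ahead of the robot, y to its left, z up, the work surface at z = 0. Lengths are in m, angles in rad, forces in N, time in s.
With the tool pointing down it reaches from about 0.35 to 0.875 m from the base axis. Payload 4.2 kg.
Tool frame: the origin (TCP) lies midway between the tips of the shut fingers; the grasp point (between the pads) lies 19 mm behind it; z points along the fingers, y is the line along which they close (so a half turn about z gives the same grasp; the last joint's range is limited). The gripper opens to 87 mm and grips with 3 to 60 N. Pads are 19 mm wide; open, the fingers measure 117 mm over their backs; the gripper's body (75 mm by 190 mm) begins 51 mm behind the grasp point.
Start: joints at [1.595, 0.385, 0.008, 0, -1.194, -0.259], TCP at [0.145, 0.608, 0.223] pointing down, gripper open.
Joint ranges: [-3.14, 3.14], [-1.21, 2.06], [-1.07, 1.41], [-3.16, 2.05], [-2.99, -0.16], [-3.1, 3.1]. Speed limits (rad/s): [2.79, 2.79, 3.14, 3.14, 3.14, 3.14].

INTERFACE

Orientations are given as a rotation vector (axis times angle).
In Python, from bench import readout, viewer, order gives the robot as it stands. The module is installed in compiled form; this text tells all that it offers.
- The arm moves only by the tool move_arm, never from a script. Its argument "moves" is a list of rows, each a list of 2 entries, a list of its own where there are three numbers: the shift along the tool's x, y, z in cm, then the turn, a rotation vector about the tool's x, y, z in rad. A call has 1 to 5 rows; each row shifts and turns the commanded pose from where the row before left it, along the tool's axes as they then stand; what a row does not reach is not made up. A row lasts 1/8 s, in which the tool goes at most 62.5 mm and 10.7 degrees, less where a joint would pass 70% of its speed; a pose out of reach is approached as far as the arm can. A call is refused whole if a number of a shift passes 6.25 or a number of a turn 0.188, either way. A call with a gripper value outside its range is refused whole. "jaw" is the gripper's target within -1 to 1 (fully open at 1, half-way at 0, shut at -1), set as the call begins (left out, the last holds). The fingers move at their own pace and stop on an object; the grip force is fixed at half the most. Time passes only in rows, so rows that do not move let the fingers close. It gives the time, the measured TCP pose, the force, the opening and the grip force at its end, in the units of the state.
- readout.sense(): the state, without advancing time (a new reading comes with each control period).
- viewer.snapshot(name): name is "side" or "top" or "wrist"; returns a dict with "frame" (384x512x3 uint8, red, green, blue), "range_z" (384x512 float32, m along the optical axis (not along the pixel's ray), 0 where there is no reading), "K" (3x3 intrinsics, pixels), "position" and "orientation" of the camera in the world. Camera axes: x right, y down, z forward; pixel columns grow to the right and rows downward; lengths in m; the calibration is good to about 2 mm. A picture is of the moment at which its call begins.
- order.close_job(): hands the job in; it is judged then, once.
The state is a dict: "t": time; "joint_positions": joint angles; "qvel": joint speeds; "tau": joint torques, N m; "tool_pos": TCP position; "eef_rot": TCP orientation; "contact_force": force on the tool from outside, world axes, zero at the start; "torque": the same for the moment, N m; "width": finger opening in m; "finger_force": force on a finger pad.
Only numpy, scipy, OpenCV 4.12 (cv2) and the standard library are available. Lean on these libraries where they do the work, as an engineer would, in place of code of your own. Each camera call takes 0.05 s, during which the arm holds its last target. There are 200 camera calls.

TASK

Tidy the bar corner of the pantry: take the beech muddler that stands on the worktop and lower it, broad foot first, into the white mug, so that it is left leaning against the rim on the side opposite the mug's handle. Keep the mug upright about where it stands, and leave the dark pepper mill alone.

Things in the scene. Friction and masses are not known exactly. Their poses are not given: they have to be found in the camera images.
- muddler_mid (a point): Muddler: turned light-brown wooden club, 200 mm tall, standing upright and loose on its broad foot; 0.11 kg. Round: diameter 41 mm at the foot, 37 mm half-way up, 31 mm near the top (165 mm up, a good place to grip from above). The point is on its axis half-way up, 100 mm above the underside of the foot; z points along the axis to the top.
- muddler_top (a point): Centre of the muddler's top end, on its axis 200 mm above the underside of the foot; same axes as muddler_mid. Set down straight in the mug it stands upright; set down tilted over 13 degrees or so it stays leaning on the rim, at roughly 16 degrees.
- mug_mouth (a point): White leaf-patterned mug, loose, 0.27 kg, 95 mm tall, 92 mm across. Point: centre of its mouth, level with the rim, 95 mm above the worktop. -y points to the handle (which reaches out 80 mm), +y to the opposite side of the rim; z up. It tapers inside: radius 37-42 mm at the rim, 26 mm at the floor, 87 mm below the rim.
- mill_mid (a point): Pepper mill, dark brown turned wood, 170 mm tall, 58 mm across, small metal knob on top: not the muddler, leave it alone. The two may have changed places (one nearer the robot, one farther). Point: on its axis, 85 mm above the worktop. Beware: a wall cupboard hangs over the back right of the worktop (x over 0.55, y under 0.12, from z = 0.4 up); keep the arm clear of it.
Things that resemble listed ones, but are neither listed nor needed, are in the scene too. What is shaped like the part that bears mug_mouth but purple is not meant.

How it is judged:
On the way:
1. the gripper, holding the muddler, brings its foot down inside the mug (z of muddler_mid in the frame of mug_mouth below 0.06 m and horizontal distance between muddler_mid and mug_mouth below 0.06 m and contact force between the fingers and muddler above 0.5 N), for 0.1 s.
At the end, for the whole second after the job is handed in: Muddler foot down in the mug (middle under 30 mm above the rim, within 50 mm of the mouth's centre), leaning 8 to 40 degrees, its top 30 mm or more away from the handle and within 30 mm of that line; mug upright within 6 degrees, moved under 60 mm; mill moved under 30 mm (z of muddler_mid in the frame of mug_mouth below 0.03 m and horizontal distance between muddler_mid and mug_mouth below 0.05 m and angle between muddler_mid's own z axis and vertical between 0.14 and 0.7 rad and y of muddler_top in the frame of mug_mouth above 0.03 m and x of muddler_top in the frame of mug_mouth between -0.03 and 0.03 m and angle between mug_mouth's own z axis and vertical below 0.1 rad and distance of mug_mouth from where it was at the start of the episode below 0.06 m and distance of mill_mid from where it was at the start of the episode below 0.03 m); the robot touches nothing.
It fails at once if the mug is tipped by more than 20 degrees (angle between mug_mouth's own z axis and vertical above 0.35 rad).
It fails at once if the pepper mill is moved by more than 30 mm (distance of mill_mid from where it was at the start of the episode above 0.03 m).
It also fails if it takes over 45 s, if anything falls off the work surface, if the arm or the gripper's body presses on something with over 40 N, if the wrist force passes 120 N, or if a joint passes its speed limit or range.

## Working session

There is one attempt and no reset: what is moved stays moved. The work goes in short steps, Python scripts to look and compute and a tool call to move; the robot and the scene stay as the last step left them, time stands still between calls to the robot, and variables do not carry over. Pictures are saved under pics/ and viewed, at most 10 in all, crops included, and the job is handed in when it is done.

Besides the shell and the picture viewer there is one more tool, called after "Emit:" as name(argument=value, ...) on one line, values as JSON. move_arm: Moves the arm, as the interface text tells. Its arguments: {"type":"object","properties":{"moves":{"type":"array","items":{"type":"array"}},"jaw":{"type":"number"}},"required":["moves"]}

```bash
mkdir -p pics
cat > h.py <<'E'
import numpy as np, cv2
from scipy.spatial.transform import Rotation as R
from bench import readout, viewer, order
def snap(n,save=None):
    s=viewer.snapshot(n)
    if save: cv2.imwrite('pics/'+save,s['frame'][:,:,::-1])
    return s
def rot(o):
    o=np.array(o,float)
    if o.shape==(3,3): return o
    return R.from_quat(o).as_matrix() if o.size==4 else R.from_rotvec(o).as_matrix()
def cloud(s):
    z=s['range_z'];v,u=np.mgrid[:384,:512];K=s['K']
    p=np.stack([(u-K[0,2])/K[0,0]*z,(v-K[1,2])/K[1,1]*z,z],-1)
    w=p@rot(s['orientation']).T+np.array(s['position']); w[z==0]=np.nan
    return w
E
python3 - <<'E'
from h import *
a=snap('top'); b=snap('side')
cv2.imwrite('pics/a.png',cv2.resize(np.vstack([a['frame'],b['frame']]),(450,600) if 0 else (400,600))[:,:,::-1])
cv2.imwrite('pics/top.png',a['frame'][:,:,::-1]);cv2.imwrite('pics/side.png',b['frame'][:,:,::-1])
np.savez('ab.npz',ca=cloud(a),cb=cloud(b),fa=a['frame'],fb=b['frame'])
for s in(a,b):print(s['position'],s['orientation'],s['K'][0])
print(readout.sense())
E
```

```text
[0.4015937  0.29035235 1.32764136] [-2.16309701  2.17802306 -0.08235649] [440.85381103   0.         259.24475157]
[ 0.21111777 -0.63195684  0.61019284] [-2.00083026  0.31678397 -0.20824874] [363.95397653   0.         253.01098981]
{'t': 0.1, 'joint_positions': array([ 1.59459099e+00,  3.85468945e-01,  6.76836243e-03, -4.25049278e-04,
       -1.19400531e+00, -2.58589469e-01]), 'qvel': array([-0.00178861, -0.0014576 ,  0.00375766,  0.00084024, -0.00025072,
        0.00132181]), 'tau': array([ 4.90548318e-04, -3.91694605e+01,  1.87935501e+01,  4.23192680e+00,
        1.34552771e-02, -7.09331175e-05]), 'tool_pos': array([0.14527012, 0.6073305 , 0.22157923]), 'eef_rot': array([ 3.11800695e+00, -3.67984677e-01, -1.92195180e-04]), 'contact_force': array([ 0.89049189, -0.21487655, -0.09238875]), 'torque': array([-0.01824332,  0.02292383, -0.04273594]), 'finger_force': 0.0, 'width': 0.08689322719675263}
```

View pics/top.png

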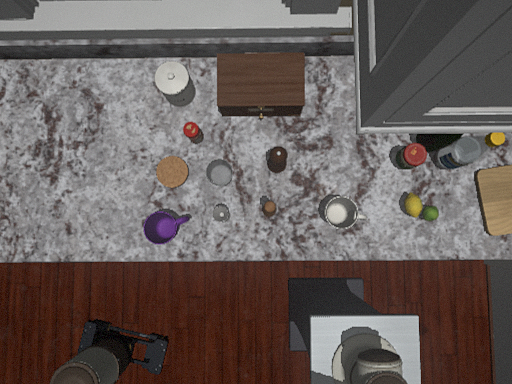

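View pics/side.png

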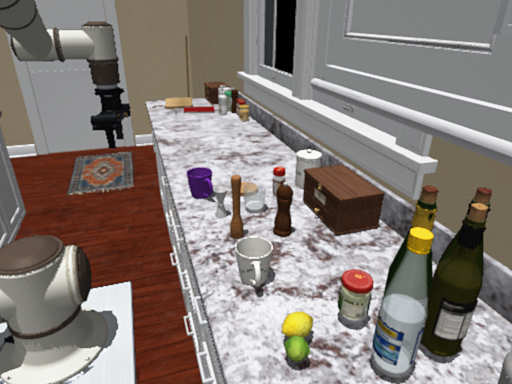

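Top view: the white mug is at (340,211) with its handle toward (365,217). The muddler top is at (269,208), the mill at (277,158), and the purple decoy mug at (163,226). Side view: the muddler runs from (237,178) to (237,237), and the mug is at (254,258).

Run:
```python
from h import *
d=np.load('ab.npz');ca,cb=d['ca'],d['cb']
def near(c,x,y,r,z0,z1):
    p=c.reshape(-1,3);m=(np.hypot(p[:,0]-x,p[:,1]-y)<r)&(p[:,2]>z0)&(p[:,2]<z1);return p[m]
for n,(u,v) in dict(mud=(269,208),mill=(277,155),mug=(340,211)).items(): print(n,ca[v-2:v+3,u-2:u+3].reshape(-1,3).mean(0))
m=ca[208,269]
for c in(ca,cb):
    for z0,z1 in((.02,.06),(.08,.12),(.15,.18),(.185,.21)):
        p=near(c,m[0],m[1],.04,z0,z1)
        if len(p)>3: print(z0,len(p),p.min(0),p.max(0),p.mean(0))
g=ca[211,340]
p=near(ca,g[0],g[1],.12,.085,.105)
import itertools
(c,r)=cv2.minEnclosingCircle((p[:,:2]*1000).astype(np.float32));print('rim',len(p),c,r,np.sort(p[:,2])[::20])
p=near(ca,g[0],g[1],.12,.03,.105)
q=p[np.hypot(*(p[:,:2]-np.array(c)/1000).T)>.05];print('handle',len(q),q.min(0),q.max(0),q.mean(0))
p=near(cb,g[0],g[1],.12,.085,.105);(c2,r)=cv2.minEnclosingCircle((p[:,:2]*1000).astype(np.float32));print('rim side',len(p),c2,r)
p=near(cb,g[0],g[1],.12,.02,.105);q=p[np.hypot(*(p[:,:2]-np.array(c)/1000).T)>.055];print('handle',len(q),q.min(0),q.max(0),q.mean(0))
print(R.from_rotvec(readout.sense()['eef_rot']).as_matrix().round(3))
```

```text
mud [0.45750652 0.27906979 0.19766359]
mill [0.60106253 0.25613377 0.16057948]
mug [0.45655352 0.0648729  0.00574799]
0.02 44 [0.44185157 0.2599194  0.03010375] [0.47167452 0.29509789 0.05917548] [0.45035872 0.27913341 0.04591468]
0.185 112 [0.44737569 0.26347311 0.18710439] [0.47604472 0.29189649 0.20319566] [0.46124056 0.27769628 0.1958531 ]
0.02 159 [0.44311061 0.2534522  0.02073757] [0.48007929 0.28289042 0.0599741 ] [0.45924531 0.26279481 0.04044761]
0.08 96 [0.45071434 0.26296813 0.08002686] [0.472261   0.27812798 0.11998521] [0.46076381 0.26835279 0.09997313]
0.15 86 [0.44807138 0.25986787 0.15034565] [0.47620901 0.28145332 0.17986867] [0.45988789 0.26685907 0.16596383]
0.185 77 [0.4474685  0.25945438 0.18500889] [0.47618549 0.28857144 0.20113419] [0.46065806 0.26947814 0.19431933]
rim 146 (447.62432861328125, 66.6678466796875) 55.60053634643555 [0.0852807  0.08825242 0.09019276 0.09176657 0.09274679 0.09357984
 0.09450349 0.0965489 ]
handle 69 [0.41131147 0.00184195 0.03151928] [0.49210947 0.12196448 0.0965489 ] [0.44584576 0.07262663 0.08321296]
rim side 318 (447.74468994140625, 66.93679809570312) 54.90665054321289
handle 109 [ 0.42995761 -0.00387243  0.02401739] [0.47655604 0.12167383 0.09479458] [0.43670013 0.00697454 0.06323197]
[[ 0.973 -0.233 -0.   ]
 [-0.233 -0.973 -0.002]
 [ 0.     0.002 -1.   ]]
```

Emit:
move_arm(moves=[[[3.8,2.5,-0.6],[0,0,0]],[[3.8,2.5,-0.6],[0,0,0]],[[3.8,2.5,-0.6],[0,0,0]],[[3.8,2.5,-0.6],[0,0,0]],[[3.8,2.5,-0.6],[0,0,0]]], jaw=1)

```text
t: 0.72
tool_pos: [0.3018, 0.4406, 0.2524]
eef_rot: [3.119, -0.368, -0.0]
contact_force: [0.6, 0.4, -0.1]
width: 0.0871
finger_force: 0.0
```

Emit:
move_arm(moves=[[[3.8,2.5,0],[0,0,0]],[[3.8,2.5,0],[0,0,0]],[[3.8,2.5,0],[0,0,0]],[[3.8,2.5,0],[0,0,0]],[[0,0,0],[0,0,0]]])

```text
t: 1.35
tool_pos: [0.4268, 0.3073, 0.252]
eef_rot: [3.118, -0.375, -0.001]
contact_force: [-0.0, 0.5, -0.2]
width: 0.087
finger_force: 0.0
```

```bash
cat >> h.py <<'E'
def circ(p):
    from scipy.optimize import least_squares
    f=lambda q:np.hypot(p[:,0]-q[0],p[:,1]-q[1])-q[2]
    return least_squares(f,[*p[:,:2].mean(0),.03],loss='soft_l1',f_scale=.002).x
E
python3 - <<'E'
from h import *
d=np.load('ab.npz')
for k in('ca','cb'):
    P=d[k].reshape(-1,3)
    p=P[(np.hypot(P[:,0]-.45,P[:,1]-.076)<.055)&(P[:,2]>.088)&(P[:,2]<.1)]
    print(k,len(p),circ(p).round(4))
    q=P[(np.hypot(P[:,0]-.45,P[:,1]-.076)<.09)&(np.hypot(P[:,0]-.45,P[:,1]-.076)>.06)&(P[:,2]>.02)&(P[:,2]<.1)]
    print(len(q),q.mean(0),q.min(0),q.max(0))
s=snap('wrist','w1.png'); P=cloud(s).reshape(-1,3)
for z0,z1 in((.19,.21),(.15,.185)):
    p=P[(np.hypot(P[:,0]-.461,P[:,1]-.277)<.04)&(P[:,2]>z0)&(P[:,2]<z1)]
    if len(p): print('mud',len(p),p.mean(0),p.min(0),p.max(0))
t=readout.sense();print(t['tool_pos'],t['eef_rot'],t['joint_positions'],t['contact_force'])
E
```

```text
ca 127 [0.4484 0.0766 0.0445]
29 [0.4342659  0.01014011 0.06722005] [0.42819225 0.00184195 0.02285398] [0.44170827 0.01833505 0.08638357]
cb 235 [0.4496 0.0745 0.0448]
115 [0.43573466 0.00383054 0.06435249] [ 0.42995761 -0.00387243  0.02401739] [0.44285055 0.01794366 0.08709532]
mud 1417 [0.46439832 0.27857747 0.19791204] [0.4485245  0.26357372 0.19001284] [0.47802654 0.29340244 0.20161289]
mud 44 [0.47570074 0.28107066 0.17003593] [0.47006356 0.27051167 0.15099667] [0.47798562 0.29185367 0.18499485]
[0.42610481 0.30832243 0.25206285] [ 3.11875757e+00 -3.72170543e-01 -1.21895921e-03] [ 9.34889001e-01  1.95309801e-01 -1.83998550e-01 -3.49772273e-04
 -1.19248650e+00  3.98494088e-01] [0.22597636 0.16714185 0.35945572]
```

View pics/w1.png

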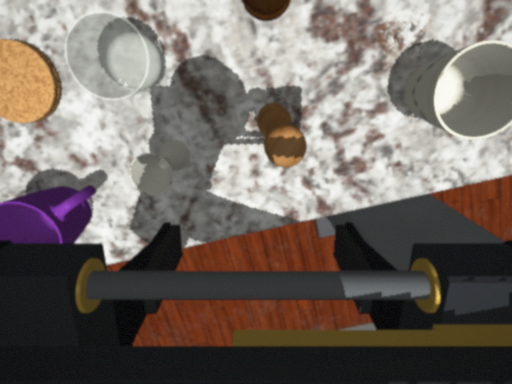

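The wrist view shows the muddler top at (285,146), with the gripper about 4 cm short of it. The mug is at right (475,90).

Emit:
move_arm(moves=[[[2.1,1.0,0],[0,0,0]],[[2.1,1.1,0],[0,0,0]],[[0,0,0],[0,0,0]],[[0,0,0],[0,0,0]]])

```text
t: 1.9
tool_pos: [0.4609, 0.2799, 0.2523]
eef_rot: [3.12, -0.366, -0.001]
contact_force: [0.3, 0.7, 0.4]
width: 0.087
finger_force: 0.0
```

Run:
```python
from h import *
s=snap('wrist'); P=cloud(s).reshape(-1,3)
p=P[(np.hypot(P[:,0]-.461,P[:,1]-.277)<.04)&(P[:,2]>.19)&(P[:,2]<.21)]
if len(p): print('mud',len(p),p.mean(0),p.min(0),p.max(0))
t=readout.sense();Rm=rot(t['eef_rot']);print(t['tool_pos'],t['eef_rot'])
print('tool frame cm',100*Rm.T@(np.array([.462,.278,.146])-t['tool_pos']))
```

```text
mud 1237 [0.46512312 0.27789082 0.19776174] [0.44908129 0.26353449 0.19008818] [0.47801797 0.29303695 0.20166882]
[0.46090809 0.27997728 0.252448  ] [ 3.12015992e+00 -3.65995607e-01 -4.58697665e-04]
tool frame cm [ 0.15502165  0.16630303 10.64476848]
```

Emit:
move_arm(moves=[[[0.25,0.15,2],[0,0,0]],[[0,0,2.5],[0,0,0]],[[0,0,2.5],[0,0,0]],[[0,0,2],[0,0,0]],[[0,0,1.5],[0,0,0]]])

```text
t: 2.58
tool_pos: [0.463, 0.2777, 0.1467]
eef_rot: [3.12, -0.366, -0.001]
contact_force: [0.2, 0.2, 0.1]
width: 0.087
finger_force: 0.0
```

Emit:
move_arm(moves=[[[0,0,0],[0,0,0]],[[0,0,0],[0,0,0]],[[0,0,0],[0,0,0]],[[0,0,0],[0,0,0]],[[0,0,0],[0,0,0]]], jaw=-1)

```text
t: 3.2
tool_pos: [0.4638, 0.2772, 0.1479]
eef_rot: [-3.119, 0.368, -0.001]
contact_force: [-0.3, 0.1, -1.1]
width: 0.045
finger_force: 0.0
```

Emit:
move_arm(moves=[[[0,0,0],[0,0,0]],[[0,0,0],[0,0,0]],[[0,0,0],[0,0,0]],[[0,0,0],[0,0,0]]])

```text
t: 3.7
tool_pos: [0.4638, 0.2773, 0.1476]
eef_rot: [-3.12, 0.368, -0.0]
contact_force: [0.0, 1.1, 0.9]
width: 0.0311
finger_force: 30.0
```

Emit:
move_arm(moves=[[[0,0,-1.5],[0,0,0]],[[0,0,-3],[0,0,0]],[[0,0,-4],[0,0,0]],[[0,0,-4],[0,0,0]],[[0,0,-1.5],[0,0,0]]])

```text
t: 4.32
tool_pos: [0.4644, 0.2777, 0.2908]
eef_rot: [-3.116, 0.367, -0.005]
contact_force: [0.3, 0.0, -2.1]
width: 0.0314
finger_force: 29.9
```

Emit:
move_arm(moves=[[[0.6,3,0],[0,0,0]],[[0.7,3.5,0],[0,0,0]],[[0.7,3.5,0],[0,0,0]],[[0.7,3.5,0],[0,0,0]],[[0.5,2.5,0],[0,0,0]]])

```text
t: 4.95
tool_pos: [0.4566, 0.1125, 0.2866]
eef_rot: [3.119, -0.369, -0.003]
contact_force: [-0.5, -1.3, -1.7]
width: 0.0314
finger_force: 29.9
```

Emit:
move_arm(moves=[[[0,0,0],[-0.09,0,0]],[[0,0,0],[-0.09,0,0]],[[0,0,0],[-0.09,0,0]],[[0,0,0],[0,0,0]],[[0,0,0],[0,0,0]]])

```text
t: 5.58
tool_pos: [0.4573, 0.114, 0.2872]
eef_rot: [2.854, -0.337, -0.047]
contact_force: [1.0, 0.1, -2.1]
width: 0.0313
finger_force: 29.9
```

```bash
cat > st.py <<'E'
from h import *
t=readout.sense();Rm=rot(t['eef_rot']);a=-Rm[:,2];tp=np.array(t['tool_pos']);f=tp-.1476*a
M=np.array([.449,.0755,0]);u=np.array([.197,.98,0])
print('tcp',tp,'foot',f,'foot y_m',(f-M)@u,'x_m',(f-M)@np.array([.98,-.197,0]),'tilt',np.degrees(np.arccos(a[2])),t['width'],t['finger_force'],t['contact_force'])
print('to final(tool cm)',100*Rm.T@(M-.005*u+[0,0,.017]-f),'to over',100*Rm.T@(M+[0,0,.135]-f))
E
python3 - <<'E'
from st import *
s=snap('side');cv2.imwrite('pics/s2.png',cv2.resize(s['frame'][110:310,150:370],None,fx=2.5,fy=2.5)[:,:,::-1])
s=snap('wrist','w2.png')
E
```

```text
tcp [0.45725279 0.11404134 0.28716286] foot [0.44798637 0.07589787 0.14487804] foot y_m 0.0001902301947503949 x_m -0.0010717394402151577 tilt 15.422881502963184 0.03125113045995215 29.935197141957133 [ 0.9718417   0.11401292 -2.09598404]
to final(tool cm) [ 0.13787982 -2.90472109 12.46403669] to over [ 0.10874819 -0.24812037  0.9561513 ]
```

View pics/s2.png

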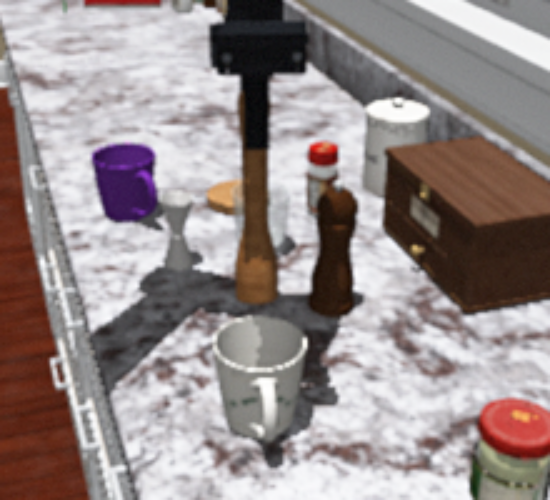

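View pics/w2.png

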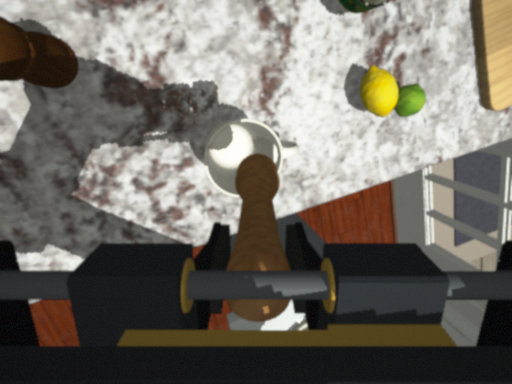

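The side view shows the tilted muddler, foot at crop (257,295), held over and behind the mug mouth at (262,345). The wrist view shows the foot at (257,178) overlapping the mouth (243,157), and the handle at (290,145).

Run:
```python
from st import *
s=snap('wrist');P=cloud(s).reshape(-1,3)
p=P[(np.hypot(P[:,0]-.449,P[:,1]-.0755)<.052)&(P[:,2]>.088)&(P[:,2]<.1)]
print(len(p),circ(p),p.min(0),p.max(0))
q=P[(np.hypot(P[:,0]-.449,P[:,1]-.0755)>.055)&(np.hypot(P[:,0]-.449,P[:,1]-.0755)<.085)&(P[:,2]>.03)&(P[:,2]<.1)];print(len(q),q.mean(0))
p=P[(np.hypot(P[:,0]-.448,P[:,1]-.0755)<.05)&(P[:,2]>.125)&(P[:,2]<.2)];print('mud',p.min(0),p.max(0))
```

```text
tcp [0.45742362 0.11379568 0.28776434] foot [0.44829909 0.07570269 0.14545683] foot y_m 6.056014782919056e-05 x_m -0.0007268219601418898 tilt 15.389723259917288 0.03152430023178407 29.935157171383935 [ 0.16635852 -0.62288383 -2.02846853]
to final(tool cm) [ 0.0901162  -2.92424412 12.51852355] to over [ 0.07277932 -0.2742715   1.00908626]
627 [0.45024479 0.0774431  0.04455575] [0.40810437 0.03045993 0.08809645] [0.49615261 0.12369006 0.0970283 ]
191 [0.43922253 0.0107508  0.06571167]
mud [0.4379102  0.05862391 0.14618711] [0.4699485  0.10631321 0.19997282]
```

Emit:
move_arm(moves=[[[0.1,-0.5,1.8],[0,0,0]],[[0.05,-0.45,2.0],[0,0,0]],[[0,-0.45,2.0],[0,0,0]],[[0,-0.35,1.5],[0,0,0]],[[0,0,0],[0,0,0]]])

```text
t: 6.35
tool_pos: [0.4578, 0.1105, 0.212]
eef_rot: [2.852, -0.337, -0.048]
contact_force: [0.5, 0.1, -1.3]
width: 0.0312
finger_force: 29.9
```

Emit:
move_arm(moves=[[[0,-0.25,1.2],[0,0,0]],[[0,-0.25,1.0],[0,0,0]],[[0,-0.25,1.0],[0,0,0]],[[0,-0.1,0.5],[0,0,0]],[[0,0,0],[0,0,0]]])

```text
t: 6.98
tool_pos: [0.4579, 0.1095, 0.1742]
eef_rot: [2.853, -0.336, -0.047]
contact_force: [0.2, -0.2, -1.4]
width: 0.0315
finger_force: 29.9
```

Run:
```python
from st import *
s=snap('side');cv2.imwrite('pics/s3.png',cv2.resize(s['frame'][110:310,150:370],None,fx=2.5,fy=2.5)[:,:,::-1])
```

```text
tcp [0.4579326  0.10951065 0.17423022] foot [0.44867976 0.07112369 0.03201002] foot y_m -0.004351875919368581 x_m 0.0005482971914144354 tilt 15.516916689458785 0.031522743225963455 29.935112417487346 [ 0.18256215 -0.20027399 -1.36020478]
to final(tool cm) [-0.05171845 -0.33758593  1.46407976] to over [ -0.075816     2.33790872 -10.03943927]
```

View pics/s3.png

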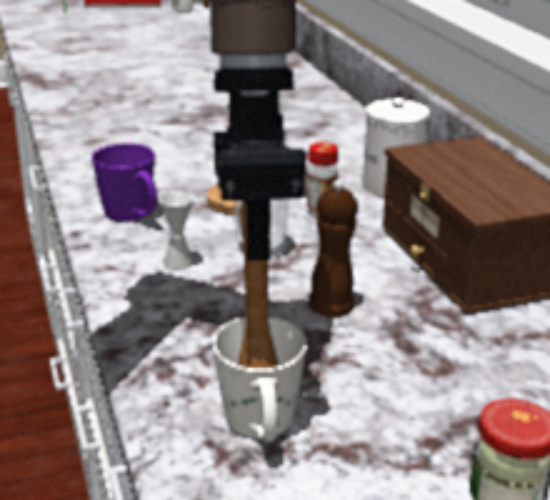

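The foot is inside the mug (shaft crossing the mouth at crop (258,355)), with no contact force. I'll lower it the last bit.

Emit:
move_arm(moves=[[[0,-0.1,0.4],[0,0,0]],[[0,-0.1,0.4],[0,0,0]],[[0,0,0],[0,0,0]]])

```text
t: 7.4
tool_pos: [0.4578, 0.1093, 0.166]
eef_rot: [2.853, -0.336, -0.047]
contact_force: [0.2, -0.3, -2.7]
width: 0.0317
finger_force: 29.9
```

Emit:
move_arm(moves=[[[0,-0.05,0.3],[0,0,0]],[[0,-0.05,0.2],[0,0,0]],[[0,0,0],[0,0,0]]])

```text
t: 7.78
tool_pos: [0.4578, 0.109, 0.1611]
eef_rot: [2.853, -0.336, -0.046]
contact_force: [-0.6, -0.3, -0.3]
width: 0.0315
finger_force: 29.9
```

Emit:
move_arm(moves=[[[0,-0.03,0.15],[0,0,0]],[[0,0,0],[0,0,0]],[[0,0,0],[0,0,0]]])

```text
t: 8.15
tool_pos: [0.4579, 0.109, 0.1598]
eef_rot: [2.853, -0.337, -0.046]
contact_force: [0.0, 0.7, -1.0]
width: 0.0311
finger_force: 29.9
```

Emit:
move_arm(moves=[[[0,-0.04,0.15],[0,0,0]],[[0,0,0],[0,0,0]],[[0,0,0],[0,0,0]]])

```text
t: 8.52
tool_pos: [0.4579, 0.109, 0.1582]
eef_rot: [2.853, -0.336, -0.046]
contact_force: [-0.2, -0.5, -1.5]
width: 0.0313
finger_force: 29.9
```

Emit:
move_arm(moves=[[[0,-0.04,0.15],[0,0,0]],[[0,0,0],[0,0,0]],[[0,0,0],[0,0,0]]])

```text
t: 8.9
tool_pos: [0.4579, 0.1089, 0.1566]
eef_rot: [2.853, -0.336, -0.046]
contact_force: [0.1, -0.2, -1.7]
width: 0.0314
finger_force: 29.9
```

Emit:
move_arm(moves=[[[0,0,0],[0,0,0]],[[0,0,0],[0,0,0]],[[0,0,0],[0,0,0]],[[0,0,0],[0,0,0]],[[0,0,0],[0,0,0]]], jaw=0.9)

```text
t: 9.52
tool_pos: [0.4579, 0.1089, 0.1567]
eef_rot: [2.853, -0.337, -0.046]
contact_force: [-0.1, -0.5, -1.0]
width: 0.0734
finger_force: 0.0
```

Emit:
move_arm(moves=[[[0,0,0],[0,0,0]],[[0,0,0],[0,0,0]],[[0,0,0],[0,0,0]],[[0,0,0],[0,0,0]]])

```text
t: 10.02
tool_pos: [0.4579, 0.1089, 0.1566]
eef_rot: [2.853, -0.336, -0.046]
contact_force: [1.1, 0.8, 0.8]
width: 0.0821
finger_force: 0.0
```

Run:
```python
from st import *
s=snap('side');cv2.imwrite('pics/s4.png',cv2.resize(s['frame'][110:310,150:370],None,fx=2.5,fy=2.5)[:,:,::-1])
```

```text
tcp [0.45787713 0.10893899 0.15662616] foot [0.44871545 0.07064006 0.01437633] foot y_m -0.004818799122064252 x_m 0.0006785501900754318 tilt 15.473863743543088 0.08208853722769281 0.0 [1.07749726 0.79750868 0.80807812]
to final(tool cm) [-0.06719712  0.08945482 -0.24746998] to over [ -0.08557887   2.75631316 -11.75300478]
```

View pics/s4.png

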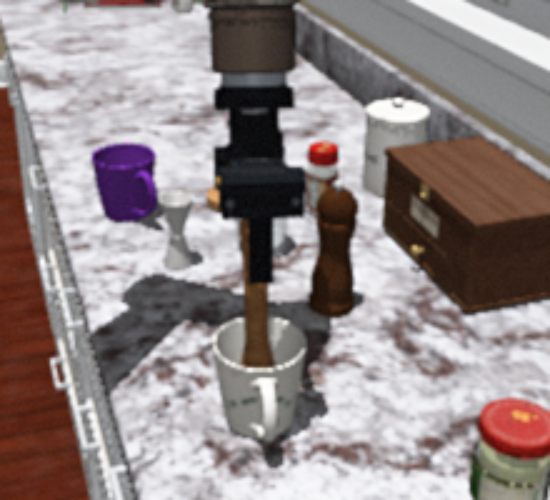

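The jaw is open and the muddler leans in the mug, shaft at crop (258,340). I'll retreat along the tool axis.

Emit:
move_arm(moves=[[[0,0,-1],[0,0,0]],[[0,0,-1.5],[0,0,0]],[[0,0,-2],[0,0,0]],[[0,0,-2.5],[0,0,0]],[[0,0,-2.5],[0,0,0]]])

```text
t: 10.7
tool_pos: [0.464, 0.134, 0.2497]
eef_rot: [2.854, -0.337, -0.045]
contact_force: [-0.1, 0.1, 0.2]
width: 0.0824
finger_force: 0.0
```

Emit:
move_arm(moves=[[[0,0,-2.5],[0,0,0]],[[-4,-3,0],[0,0,0]],[[-4,-3,0],[0,0,0]],[[0,-3,0],[0,0,0]],[[0,0,0],[0,0,0]]])

```text
t: 11.32
tool_pos: [0.4076, 0.2447, 0.2482]
eef_rot: [2.853, -0.333, -0.045]
contact_force: [0.1, -0.2, -0.3]
width: 0.0824
finger_force: 0.0
```

Run:
```python
from st import *
s=snap('side');P=cloud(s).reshape(-1,3);cv2.imwrite('pics/s5.png',cv2.resize(s['frame'][110:310,150:370],None,fx=2.5,fy=2.5)[:,:,::-1])
m=(abs(P[:,0]-.455)<.07)&(P[:,1]>.03)&(P[:,1]<.2)
for z0,z1 in((.11,.12),(.14,.15),(.17,.18),(.19,.21)):
    p=P[m&(P[:,2]>z0)&(P[:,2]<z1)]; print(z0,len(p),p.min(0),p.max(0)) if len(p) else 0
p=P[(np.hypot(P[:,0]-.449,P[:,1]-.0755)<.055)&(P[:,2]>.088)&(P[:,2]<.1)];print('rim',circ(p))
```

```text
tcp [0.40764578 0.24468989 0.24821332] foot [0.39856072 0.20634973 0.10596968] foot y_m 0.11829619587843049 x_m -0.07520788664234054 tilt 15.482869157635701 0.08244385794470471 0.0 [ 0.09778038 -0.1916729  -0.25270462]
to final(tool cm) [ 7.93926004  9.25840986 11.79589636] to over [ 7.92127411 11.92703582  0.29077079]
0.11 42 [0.44368646 0.09009815 0.11021152] [0.46539042 0.10745517 0.11938828]
0.14 44 [0.44514024 0.09875264 0.1401955 ] [0.46946599 0.11630307 0.14963335]
0.17 43 [0.44624509 0.10829247 0.17005973] [0.47086092 0.1246418  0.17993793]
0.19 92 [0.44626546 0.11303802 0.19001817] [0.4769464  0.1397759  0.20495196]
rim [0.44916894 0.07300886 0.04380449]
```

View pics/s5.png

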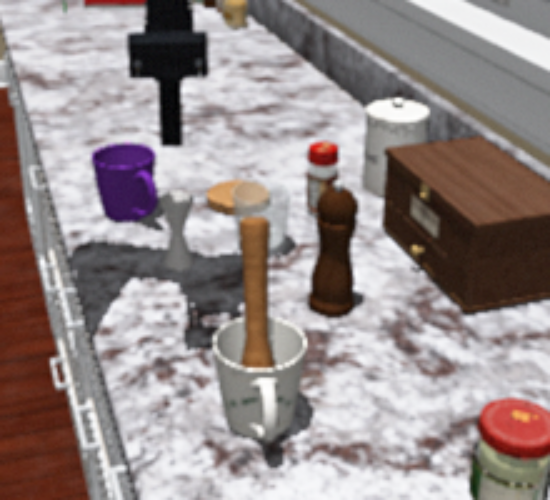

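The muddler leans in the mug, top at crop (254,222). Its top measures about 50 mm from the mouth's centre on the side away from the handle. Mug and mill have not moved, and the arm is clear.

```bash
python3 -c "
from h import *
print(order.close_job())"
```

```text
the job is handed in; nothing more can be done
None
```

The muddler is foot-down in the white mug, leaning about 16° on the side opposite the handle; mug and mill did not visibly move, and the job is handed in, though no verdict came back.

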